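# Cycle the dry-box pass box

### The job

Pass the sensor modules into the dry box's pass box. First make sure by touch that the inner door is shut: push the gate's tab away from you until you feel it hard against its stop; only then open the clear lid well up, take the dried transformer out and set it upright in the black tray, and lay every white module from the bench flat on the chamber floor, not stacked. Then shut the lid fully and draw the inner gate wide open, and leave it so; never have lid and gate open at the same time, pinch the delicate modules only lightly (10 N or less at each finger), and leave the spool, terminal block and cutter where they are.

Things in the scene. Friction and masses are not known exactly. Their poses are not given: they have to be found in the camera images.
- passbox: White pass box, fixed, 55 mm high. Frame: x from the robot-side wall to the back, y towards the dry-box end, z up; origin on the bench under the centre of the chamber's free floor. The chamber (under the clear lid) is 202 (x: -88 to +114) x 236 (y) mm outside, walls 6 mm. Beyond its +y side lie the bulkhead with the gate, then (y = 130 to 263 mm) the closed low dry box with a small round gauge on its roof.
- chamber_floor (a point): Centre of the chamber's free floor, 6 mm above the bench; the floor spans x from -82 to +82 mm and y from -112 to +112 mm in the passbox frame; the rim is 49 mm above it. Behind it a fixed aluminium air duct, 26 (x) x 224 mm and 44 mm high, runs along the chamber's back wall: nothing goes on that.
- lid (a joint): Outer door: the clear lid with an aluminium frame over the chamber, hinged along the back edge of the chamber (axis along passbox y). 0 = shut, grows as it opens upwards and backwards, 1.57 = upright, stop at 1.8. 204 mm from hinge to front edge, 236 mm wide, 7 mm thick; stiff hinge (0.25 N m): stays at any angle. No latch.
- lid_knob (a point): Middle of the black round knob on the lid: 24 mm diameter, 24 mm tall along its axis, on an 18 mm diameter neck; it stands on the lid's upper face, its middle 30 mm above the hinge plane and 186 mm from the hinge axis, on the lid's centre line, 89 mm above the bench when the lid is shut. It swings with the lid.
- lid_hinge (a point): Point on the lid's hinge axis, at its middle: x +116, y 0, z +59 mm in the passbox frame. Fixed.
- gate (a joint): Inner door: a steel panel that slides in the bulkhead between chamber and dry box. 0 = fully shut against its stop; grows (m) as it is drawn towards the robot along passbox -x; fully open at its stop, 0.075. It moves against a friction of about 2 N and stays where it is left; it may stand a little open at the start.
- gate_tab (a point): The gate's upright black tab, 16 (x) x 14 (y) mm, on a flat bracket of the gate that reaches over the dry box's roof; this point is 85 mm, the tab's top 97 mm and its foot 61 mm above the bench; shut, it is at x +37, y +162 mm in the passbox frame. It moves with the gate; push it towards passbox +x to shut.
- tray: Black tray on the bench, fixed, 149 (x) x 219 (y) mm, walls 38 mm high; origin at the centre of its underside; inside 130 x 200 mm, floor 3 mm thick.
- transformer: Black transformer with yellow tape, 38 (x) x 42 (y) x 24 mm, 62 g; its core (grip it here) is 38 (x) x 32 (y) mm from 4 to 24 mm height. Origin at the centre of its underside. At the start it lies on the chamber floor under the lid.
- spool: Bystander: solder spool, 52 mm diameter, 46 mm tall, standing. Origin at the centre of its underside.
- terminal: Bystander: black terminal block 22 x 70 x 17 mm. Origin at the centre of its underside.
- cutter: Bystander: flush cutter 132 x 40 x 11 mm lying flat. Origin at the centre of its underside.
- module_0: White vented sensor module, a plain block 45 (x) x 68 (y) x 24 mm, about 70 g, origin at the centre of its underside. At the start it lies flat on the bench. May be absent.
- module_1: White vented sensor module, a plain block 45 (x) x 68 (y) x 24 mm, about 70 g, origin at the centre of its underside. At the start it lies flat on the bench. May be absent.
- module_2: White vented sensor module, a plain block 45 (x) x 68 (y) x 24 mm, about 70 g, origin at the centre of its underside. At the start it lies flat on the bench. May be absent.
- module_3: White vented sensor module, a plain block 45 (x) x 68 (y) x 24 mm, about 70 g, origin at the centre of its underside. At the start it lies flat on the bench. May be absent.
Mind the look-alikes: they are no part of the job. Leave any brown or orange look-alike of the module_3 alone.

How it is judged:
On the way, in this order (a step that is already met when the one before it is completed fails the run):
1. lid still shut, the inner gate is felt to be shut: fingers press on it (over 1.5 N) while it stands at its shut stop (within 2 mm) (contact force between the fingers and gate above 1.5 N and value of joint gate below 0.002 m and value of joint lid below 0.03 rad), for 0.02 s.
2. the lid is open by more than 1 rad, the gate shut (value of joint lid above 1 rad and value of joint gate below 0.006 m), for 0.1 s.
3. the transformer is in the tray and every module lies on the chamber floor (x of transformer in the frame of tray between -0.066 and 0.066 m and y of transformer in the frame of tray between -0.101 and 0.101 m and z of transformer in the frame of tray below 0.02 m and angle between transformer's own z axis and vertical below 0.2 rad and x of module_0 in the frame of passbox between -0.083 and 0.083 m and y of module_0 in the frame of passbox between -0.113 and 0.113 m and z of each of module_0, module_1, module_2, module_3 in the frame of passbox below 0.016 m and angle between each of module_0, module_1, module_2, module_3's own z axis and vertical below 0.15 rad and x of module_1 in the frame of passbox between -0.083 and 0.083 m and y of module_1 in the frame of passbox between -0.113 and 0.113 m and x of module_2 in the frame of passbox between -0.083 and 0.083 m and y of module_2 in the frame of passbox between -0.113 and 0.113 m and x of module_3 in the frame of passbox between -0.083 and 0.083 m and y of module_3 in the frame of passbox between -0.113 and 0.113 m), for 0.2 s.
4. the lid is shut again, the gate still shut (value of joint lid below 0.03 rad and value of joint gate below 0.006 m), for 0.2 s.
5. the inner gate is drawn open by more than 55 mm (value of joint gate above 0.055 m), for 0.2 s.
At the end, for the whole second after the job is handed in: Lid shut (under 0.03 rad); gate drawn open by more than 55 mm; every module that is present lies flat (within 0.15 rad) on the chamber floor inside the chamber (origin less than 16 mm above the bench); the transformer stands upright (within 0.2 rad) on the floor of the black tray; all at rest (all of step 3 and value of joint lid below 0.03 rad and value of joint gate above 0.055 m and linear speed of each of module_0, module_1, module_2, module_3, transformer below 0.02 m/s); the robot touches nothing.
It fails at once if lid (over 0.06 rad) and inner gate (over 6 mm) open at the same time (value of joint lid above 0.06 rad and value of joint gate above 0.006 m).
It fails at once if a module is pinched too hard: the finger forces on it add up to more than 30 N (contact force between the fingers and module_0 above 30 N or contact force between the fingers and module_1 above 30 N or contact force between the fingers and module_2 above 30 N or contact force between the fingers and module_3 above 30 N).
It fails at once if spool, terminal block or cutter moved by more than 30 mm (distance of any of spool, terminal, cutter from where it was at the start of the episode above 0.03 m).
Of module_0, module_1, module_2, module_3 only 2 to 4 are there at a start; the rules pass over those that are not, and their reading is None.
At some moment in a run one of module_0, module_1, module_2, module_3, transformer may be knocked a few centimetres aside while the robot is not near it.
It also fails if it takes over 210 s, if anything falls off the work surface, if the arm or the gripper's body presses on something with over 40 N, if the wrist force passes 120 N, or if a joint passes its speed limit or range.

### The arm

A 6-joint arm with a two-finger parallel gripper is mounted at the origin on a cart in front of the work surface, level with it; the furniture and walls round the work are solid. World frame = base frame: x ahead of the robot, y to its left, z up, the work surface at z = 0. Lengths are in m, angles in rad, forces in N, time in s.
With the tool pointing down it reaches from about 0.325 to 0.75 m from the base axis. Payload 7.6 kg.
Tool frame: the origin (TCP) lies midway between the tips of the shut fingers; the grasp point (between the pads) lies 19 mm behind it; z points along the fingers, y is the line along which they close (so a half turn about z gives the same grasp; the last joint's range is limited). The gripper opens to 85 mm and grips with 20 to 120 N. Pads are 22 mm wide; open, the fingers measure 114 mm over their backs; the gripper's body (76 mm by 85 mm) begins 54 mm behind the grasp point. The pads swing forward as they close: fully open they stand 13 mm farther back than shut.
Start: joints at [-1.208, 0.052, 1.401, -0, 1.689, -0.07], TCP at [0.22, -0.477, 0.231] pointing down, gripper open.
Joint ranges: [-2.9, 2.9], [-0.91, 2.17], [0.12, 2.37], [-1.06, 4.2], [0.26, 2.73], [-2.93, 2.93]. Speed limits (rad/s): [2.57, 2.57, 3.01, 3.14, 3.14, 3.14].

### API

Orientations are given as a rotation vector (axis times angle).
In Python, from bench import manip gives the robot as it stands.
- The arm moves only by the tool play_rows, never from a script. Its argument "deltas" is a list of rows, each a list of 5 numbers: the opening, from 0 (shut) to 1 (fully open), then the shift along the tool's x, y, z in mm, then the turn about the tool's z in rad. In form: [[claw, dx, dy, dz, turn], ...]. A call has 1 to 8 rows; each row is the pose to reach, as a shift and turn from the pose commanded when the call began, along the tool's axes at that moment; what a row does not reach only later rows make up. A row lasts 1/10 s, in which the tool goes at most 50 mm and 8.59 degrees, less where a joint would pass 70% of its speed; a pose out of reach is approached as far as the arm can. A call with a gripper value outside its range is refused whole. The fingers move at their own pace and stop on an object; "newtons" is the grip in N (left out, the last holds). Time passes only in rows, so rows that repeat a pose let the fingers close. It gives the time, the measured TCP pose, the force, the opening and the grip force at its end, in the units of the state.
- manip.get_state(): the state, without advancing time (a new reading comes with each control period).
- manip.capture(name): name is "side" or "top" or "wrist"; returns the picture (384x512x3 uint8, red, green, blue); there is no depth.
- manip.camera_params(name): a dict with "camera_matrix" (3x3 intrinsics, pixels), "view" (4x4, takes a point from world to camera coordinates). Camera axes: x right, y down, z forward; pixel columns grow to the right and rows downward; lengths in m; the calibration is good to about 2 mm. The wrist camera is an equidistant fisheye: a pixel r from the principal point sees the ray r / f radians off the axis. A picture is of the moment at which its call begins: read the wrist's pose just before it. camera_params takes no time and is no camera call; for the wrist camera it gives the pose at the moment of the call.
- manip.sign_off(): hands the job in; it is judged then, once.
The state is a dict: "clock": time; "joint_positions": joint angles; "qvel": joint speeds; "tau": joint torques, N m; "position": TCP position; "orientation": TCP orientation; "force": force on the tool from outside, world axes, zero at the start; "torque": the same for the moment, N m; "gripper_width": finger opening in m; "grasp_force": force on a finger pad.
Only numpy, scipy, OpenCV 4.12 (cv2) and the standard library are available. Lean on these libraries where they do the work, as an engineer would, in place of code of your own. Each camera call takes 0.05 s, during which the arm holds its last target. There are 200 camera calls.

## Working session

There is one attempt and no reset: what is moved stays moved. The work goes in short steps, Python scripts to look and compute and a tool call to move; the robot and the scene stay as the last step left them, time stands still between calls to the robot, and variables do not carry over. Pictures are saved under pics/ and viewed, at most 14 in all, crops included, and the job is handed in when it is done.

Besides the shell and the picture viewer there is one more tool, called after "Request:" as name([rows], argument=value, ...), one row to a line, values as JSON. play_rows: Moves the arm, as the interface text tells. Its arguments: {"type":"object","properties":{"deltas":{"type":"array","items":{"type":"array","items":{"type":"number"}}},"newtons":{"type":"number"}},"required":["deltas"]}

```bash
ls; mkdir -p pics; python3 - <<'E'
from bench import manip
import cv2,numpy as np
np.set_printoptions(precision=4,suppress=True)
print(manip.get_state())
for n in("top","side"):
    im=manip.capture(n); cv2.imwrite(f"pics/{n}0.png",cv2.resize(im[:,:,::-1],(800,600),interpolation=cv2.INTER_CUBIC)); cv2.imwrite(f"pics/{n}0raw.png",im[:,:,::-1])
    p=manip.camera_params(n);print(n,p)
E
```

```text
pics
{'clock': 0.0, 'joint_positions': array([-1.2083,  0.0528,  1.4018,  0.    ,  1.6886, -0.0703]), 'qvel': array([-0.0004,  0.    ,  0.0023,  0.0016, -0.0003, -0.0002]), 'tau': array([  0.0006, -38.1668, -36.0189,   0.    ,   0.0062,   0.    ]), 'position': array([ 0.2201, -0.4763,  0.2305]), 'orientation': array([-3.0668, -0.6741,  0.0004]), 'force': array([-0.0134, -0.1388, -0.9184]), 'torque': array([ 0.033 , -0.0613, -0.0652]), 'grasp_force': 0.0, 'gripper_width': 0.08502406066810425}
top {'camera_matrix': array([[465.0424,   0.    , 256.8411],
       [  0.    , 465.0424, 189.9576],
       [  0.    ,   0.    ,   1.    ]]), 'view': array([[-0.0724, -0.9974, -0.0002,  0.0131],
       [-0.9755,  0.0708, -0.2082,  0.5028],
       [ 0.2076, -0.0149, -0.9781,  1.4534],
       [ 0.    ,  0.    ,  0.    ,  1.    ]])}
side {'camera_matrix': array([[417.0585,   0.    , 253.2242],
       [  0.    , 417.0585, 197.6219],
       [  0.    ,   0.    ,   1.    ]]), 'view': array([[-0.9963, -0.0855, -0.0117,  0.4894],
       [-0.0226,  0.3896, -0.9207,  0.0993],
       [ 0.0833, -0.917 , -0.3901,  1.1134],
       [ 0.    ,  0.    ,  0.    ,  1.    ]])}
```

View pics/top0.png

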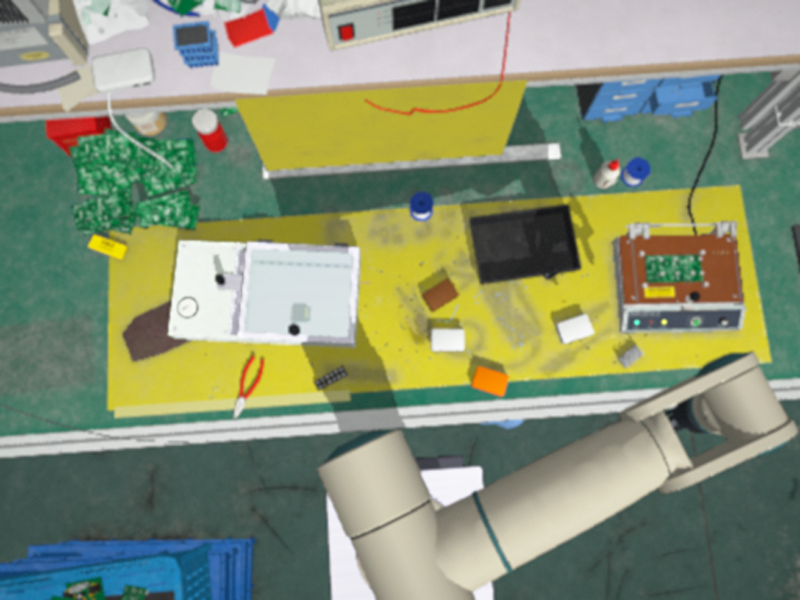

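View pics/side0.png

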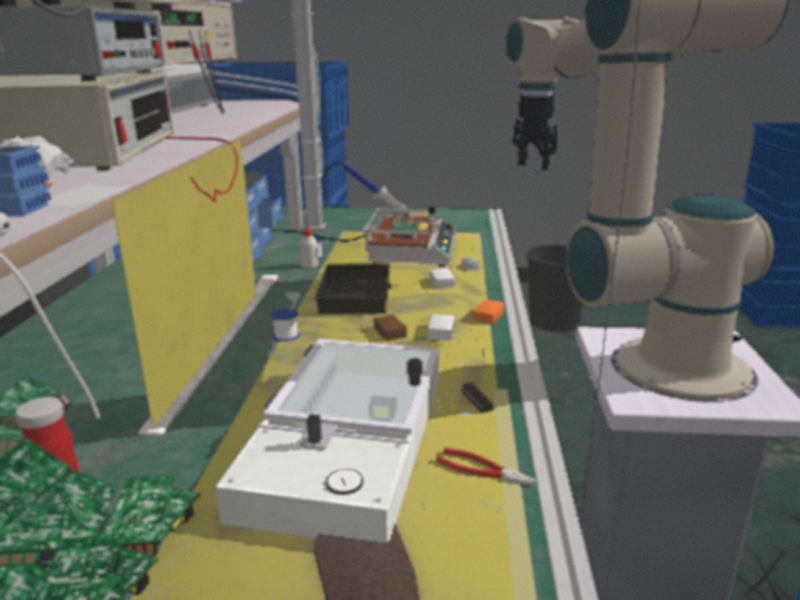

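The top view shows the pass box at (265,293), its knob at (293,330), the tab at (219,280) and the tray at (525,245). White modules are at (448,340) and (575,328). The brown (440,293) and orange (490,381) look-alikes stay put. The side view agrees: two modules.

```bash
cat > h.py <<'E'
from bench import manip
import cv2,numpy as np
np.set_printoptions(precision=4,suppress=True)
def px2w(name,uv,z,P=None):
    p=P or manip.camera_params(name);K=p["camera_matrix"];V=p["view"]
    R=V[:3,:3];c=-R.T@V[:3,3]
    d=R.T@np.linalg.inv(K)@np.array([uv[0],uv[1],1.])
    return c+d*(z-c[2])/d[2]
def w2px(name,X):
    p=manip.camera_params(name);q=p["camera_matrix"]@(p["view"]@np.append(X,1))[:3];return q[:2]/q[2]
E
python3 - <<'E'
from h import *
im=cv2.imread("pics/top0raw.png")
a=cv2.resize(im[148:228,100:240],None,fx=5.7,fy=5.7,interpolation=cv2.INTER_CUBIC)[:456]
cv2.imwrite("pics/c1.png",a); print(a.shape)
hsv=cv2.cvtColor(im,cv2.COLOR_BGR2HSV)
for nm,(x0,y0,x1,y1) in dict(A=(265,200,310,235),B=(345,190,390,228)).items():
    m=((hsv[y0:y1,x0:x1,1]<70)&(hsv[y0:y1,x0:x1,2]>130)).astype(np.uint8)
    c=max(cv2.findContours(m,0,1)[0],key=cv2.contourArea)
    pts=c[:,0]+[x0,y0]
    w=np.array([px2w("top",p+0.,0.024)[:2] for p in pts])
    r=cv2.minAreaRect((w*1000).astype(np.float32));print(nm,r)
m=(hsv[130:185,295:375].max(2)<0)
g=(im[125:190,290:380].max(2)<60).astype(np.uint8)
c=max(cv2.findContours(g,0,1)[0],key=cv2.contourArea)
w=np.array([px2w("top",p+[290.,125.],0.038)[:2] for p in c[:,0]])
print("tray",cv2.minAreaRect((w*1000).astype(np.float32)))
E
```

```text
(456, 798, 3)
A ((411.75506591796875, -112.09434509277344), (71.68315887451172, 46.12434387207031), 85.84846496582031)
B ((415.5701904296875, -379.7467956542969), (48.4298210144043, 73.08271026611328), 14.630070686340332)
tray ((599.5682373046875, -293.4884033203125), (151.8938446044922, 211.9596405029297), 4.327500820159912)
```

View pics/c1.png

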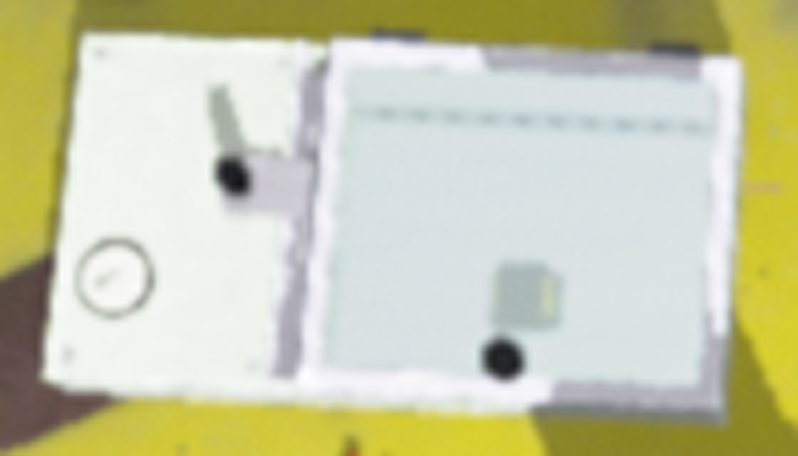

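The crop shows the dry-box corners at (83,35) and (45,378), lid corners at (742,60) and (723,410), the knob at (502,358), the tab at (233,178) and the transformer at (527,295) under the lid. Next I fit the box pose.

```bash
python3 - <<'E'
from h import *
from scipy.optimize import least_squares
f=lambda u,v:((u+.5)/5.7-.5+100,(v+.5)/5.7-.5+148)
obs=[((83,35),(114,263),55),((45,378),(-88,263),55),((742,60),(116,-118),62),((723,410),(-88,-118),62),((502,358),(-70,0),101),((335,40),(116,118),62),((305,388),(-88,118),62)]
W=np.array([px2w("top",f(*o[0]),o[2]/1e3)[:2]*1e3 for o in obs]);B=np.array([o[1] for o in obs],float)
def T(q):c,s=np.cos(q[2]),np.sin(q[2]);return np.array([[c,-s],[s,c]])
r=least_squares(lambda q:((B@T(q).T+q[:2])-W).ravel(),[550,200,0],loss="soft_l1",f_scale=3)
print(r.x,(r.fun if 0 else (B@T(r.x).T+r.x[:2])-W))
tb=px2w("top",f(233,178),.097)[:2]*1e3;print("tab pb",(tb-r.x[:2])@T(r.x),tb)
# transformer top z=.030
tr=px2w("top",f(525,296),.030)[:2]*1e3;print("trafo pb",(tr-r.x[:2])@T(r.x),tr)
for p in [(37,162),(-70,0),(116,0),(0,0)]: print(p,T(r.x)@p+r.x[:2])
p=manip.camera_params("wrist");s=manip.get_state();print(p)
V=p["view"];print(-V[:3,:3].T@V[:3,3]);
from scipy.spatial.transform import Rotation as Rr
R=Rr.from_rotvec(s["orientation"]).as_matrix();print(R, R.T@(-V[:3,:3].T@V[:3,3]-s["position"]),R.T@V[:3,:3].T)
E
```

```text
[513.0004 187.1977  -0.1206] [[ 0.3733 -1.4438]
 [-1.1319 -0.1465]
 [ 1.0172 -1.2524]
 [-0.2737  0.5384]
 [ 0.4737 -0.6986]
 [ 0.6038  0.7157]
 [-1.1355  2.827 ]]
tab pb [ 23.6694 158.1505] [555.5278 341.3509]
trafo pb [-22.5785   1.562 ] [490.7739 191.4652]
(37, 162) [569.2248 343.5685]
(-70, 0) [443.509  195.6208]
(116, 0) [628.1575 173.2395]
(0, 0) [513.0004 187.1977]
{'camera_matrix': array([[297.3186,   0.    , 255.2143],
       [  0.    , 297.3186, 189.3544],
       [  0.    ,   0.    ,   1.    ]]), 'view': array([[ 0.4192, -0.9079, -0.0014, -0.5243],
       [-0.868 , -0.4012,  0.2927, -0.0377],
       [-0.2663, -0.1215, -0.9562,  0.3799],
       [ 0.    ,  0.    ,  0.    ,  1.    ]])}
[ 0.2882 -0.445   0.3736]
[[ 0.9078  0.4194 -0.0005]
 [ 0.4194 -0.9078  0.0013]
 [ 0.0001 -0.0014 -1.    ]] [ 0.075  -0.0001 -0.143 ] [[-0.0003 -0.9562 -0.2928]
 [ 1.     -0.0003 -0.0001]
 [-0.     -0.2928  0.9562]]
```

```bash
cat >> h.py <<'E'
PB=np.array([513.0,187.2,-0.1206])
def pb(x,y,q=PB):
    c,s=np.cos(q[2]),np.sin(q[2]);return np.array([c*x-s*y+q[0],s*x+c*y+q[1]])
def delta(goal,psi,start=None):
    "goal world mm -> tool dx,dy,dz (mm), turn"
    s=manip.get_state();from scipy.spatial.transform import Rotation as Rr
    R=Rr.from_rotvec(s["orientation"]).as_matrix();p=s["position"]*1e3
    d=R.T@(np.array(goal,float)-p);cur=np.arctan2(R[1,0],R[0,0])
    t=(cur-psi+np.pi)%(2*np.pi)-np.pi
    return np.round(np.append(d,t),3),np.round(p,1),round(cur,4)
def say(*g):
    for x in g: print(delta(*x)[0])
    print(delta(*g[0])[1:],manip.get_state()["force"],manip.get_state()["grasp_force"],manip.get_state()["gripper_width"])
E
python3 - <<'E'
from h import *
say(((*pb(-20,162),230),PB[2]))
E
```

```text
[ 612.31  -627.833    1.509    0.553]
(array([ 220.1, -476.3,  230.5]), np.float64(0.4328)) [ 0.584   0.2647 -0.4358] 0.0 0.08535267219519031
```

Request:
play_rows([
  [0,30,-31,0,0],
  [0,61,-63,0,0],
  [0,92,-94,0,0],
  [0,122,-126,0,0],
  [0,153,-157,0,0],
  [0,184,-188,0,0],
  [0,214,-220,0,0],
  [0,245,-251,0,0],
], newtons=20)

```text
clock: 0.9
position: [0.3373, -0.1442, 0.2311]
orientation: [3.068, 0.674, 0.0]
force: [0.9, -0.9, -0.5]
gripper_width: 0.0002
grasp_force: 0.0
```

Request:
play_rows([
  [0,30,-31,0,0],
  [0,61,-63,0,0],
  [0,92,-94,0,0],
  [0,122,-126,0,0],
  [0,153,-157,0,0],
  [0,184,-188,0,0],
  [0,214,-220,0,0],
  [0,245,-251,0,0],
])

```text
clock: 1.7
position: [0.4545, 0.1866, 0.2309]
orientation: [3.068, 0.675, -0.001]
force: [1.6, -1.3, 0.5]
gripper_width: -0.0003
grasp_force: 0.0
```

```bash
python3 - <<'E'
from h import *
say(((*pb(-20,162),140),PB[2]),((*pb(-20,162),73),PB[2]))
im=manip.capture("top");cv2.imwrite("pics/t1.png",im[130:260,230:512,::-1])
E
```

```text
[ 121.574 -124.344   90.806    0.554]
[ 121.611 -124.356  157.806    0.554]
(array([454.5, 186.6, 230.9]), np.float64(0.4332)) [ 1.5955 -1.3398  0.4674] 0.0 -0.0002722162050535169
```

Request:
play_rows([
  [0,30,-31,0,0.14],
  [0,60,-62,0,0.28],
  [0,91,-93,0,0.42],
  [0,121.6,-124.3,0,0.554],
  [0,121.6,-124.3,40,0.554],
  [0,121.6,-124.3,80,0.554],
  [0,121.6,-124.3,120,0.554],
  [0,121.6,-124.3,157,0.554],
])

```text
clock: 2.55
position: [0.5121, 0.3481, 0.0716]
orientation: [3.135, -0.19, -0.003]
force: [0.3, 1.0, -0.7]
gripper_width: -0.0001
grasp_force: 0.0
```

```bash
python3 - <<'E'
from h import *
say(((*pb(18,162),73),PB[2]))
im=manip.capture("top");cv2.imwrite("pics/t2.png",cv2.resize(im[125:257,240:512,::-1],None,fx=2.9,fy=2.9,interpolation=2))
im=manip.capture("wrist");cv2.imwrite("pics/w2.png",im[:,:,::-1])
E
```

```text
[38.295 -2.392 -1.457 -0.   ]
(array([512.1, 348.1,  71.6]), np.float64(-0.121)) [ 0.2707  0.9582 -0.7275] 0.0 -0.00011141533912071232
```

View pics/w2.png

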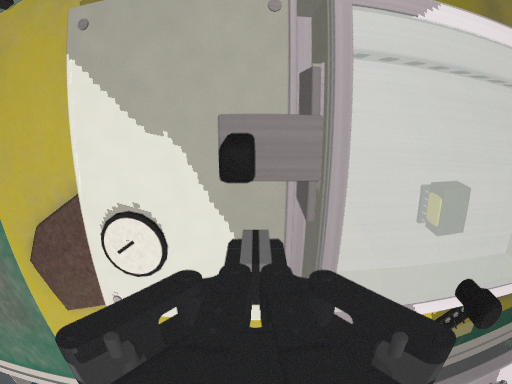

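View pics/t2.png

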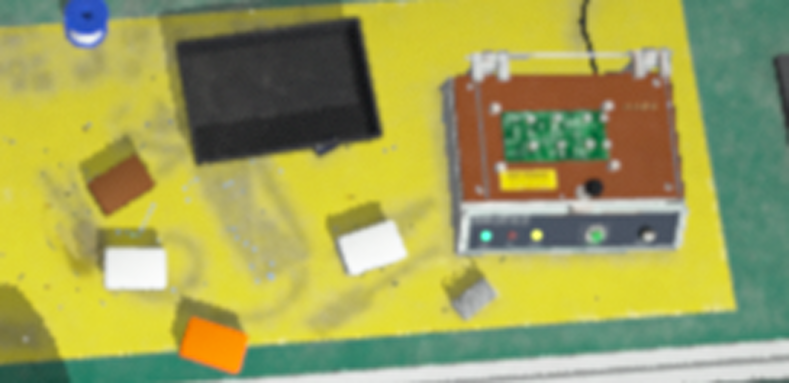

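The wrist view shows the tab top at (238,158), slightly left of the finger line (256). The top view confirms just two white modules, with the brown, orange and grey blocks as bystanders.

```bash
cat >> h.py <<'E'
def wray(uv,z,P=None):
    p=P or manip.camera_params("wrist");K=p["camera_matrix"];V=p["view"];R=V[:3,:3];c=-R.T@V[:3,3]
    a=np.array([(uv[0]-K[0,2])/K[0,0],(uv[1]-K[1,2])/K[1,1]]);th=np.hypot(*a)
    d=R.T@np.append(a/th*np.sin(th),np.cos(th));return (c+d*(z-c[2])/d[2])*1e3
def topb(w):
    c,s=np.cos(PB[2]),np.sin(PB[2]);d=np.array(w[:2])-PB[:2];return np.array([c*d[0]+s*d[1],-s*d[0]+c*d[1]])
E
python3 - <<'E'
from h import *
print("tab",topb(wray((237,158),.097)),"knob",topb(wray((477,302),.092)), "gauge",topb(wray((134,243),.058)),"tcp",topb(manip.get_state()["position"]*1e3), "duct/lid corner", topb(wray((335,300),.0625)))
E
```

```text
tab [ 30.5944 164.981 ] knob [-62.033   11.8528] gauge [-28.4908 231.4473] tcp [-22.7464 157.5682] duct/lid corner [-67.6654 106.6179]
```

Request:
play_rows([
  [0,6,-5,0,0],
  [0,12,-5,0,0],
  [0,18,-5,0,0],
  [0,22,-5,0,0],
  [0,26,-5,0,0],
  [0,30,-5,0,0],
  [0,33,-5,0,0],
  [0,35,-5,0,0],
])

```text
clock: 3.45
position: [0.5482, 0.3492, 0.0743]
orientation: [3.136, -0.19, -0.001]
force: [-2.8, -0.2, 1.5]
gripper_width: 0.0001
grasp_force: 1.0
```

Request:
play_rows([
  [0,1,0,0,0],
  [0,2,0,0,0],
  [0,3,0,0,0],
  [0,3,0,0,0],
])

```text
clock: 3.85
position: [0.5512, 0.3488, 0.0743]
orientation: [3.136, -0.19, 0.0]
force: [-1.3, -0.3, 1.2]
gripper_width: 0.0002
grasp_force: 0.6
```

Request:
play_rows([
  [0,1,0,0,0],
  [0,2,0,0,0],
  [0,2,0,0,0],
])

```text
clock: 4.15
position: [0.5518, 0.3488, 0.0742]
orientation: [3.135, -0.189, -0.005]
force: [-8.6, -0.2, 4.1]
gripper_width: -0.0
grasp_force: 4.3
```

Request:
play_rows([
  [0,1,0,0,0],
  [0,2,0,0,0],
  [0,2,0,0,0],
])

```text
clock: 4.45
position: [0.5518, 0.3488, 0.0742]
orientation: [3.134, -0.188, -0.012]
force: [-18.6, -2.2, 9.2]
gripper_width: 0.0002
grasp_force: 9.2
```

```bash
python3 - <<'E'
from h import *
s=manip.get_state();print(s["force"],s["position"],topb(s["position"]*1e3))
E
```

```text
[-18.6243  -2.1538   9.1717] [0.5518 0.3488 0.0742] [ 19.118  165.0853]
```

Request:
play_rows([
  [0,-10,0,0,0],
  [0,-25,0,0,0],
  [0,-25,0,-35,0],
  [0,-25,0,-75,0],
  [1,-25,0,-75,0],
  [1,-25,0,-75,0],
])

```text
clock: 5.05
position: [0.5309, 0.3516, 0.1506]
orientation: [-3.134, 0.19, -0.005]
force: [-0.3, 0.6, 0.7]
gripper_width: 0.0282
grasp_force: 0.0
```

```bash
python3 - <<'E'
from h import *
im=manip.capture("wrist");cv2.imwrite("pics/w3.png",im[:,:,::-1]) 
say(((*pb(-70,0),145),PB[2]),((*pb(-70,0),73),PB[2]))
E
```

```text
[-67.251 164.881   3.798  -0.001]
[-67.271 164.858  75.798  -0.001]
(array([530.2, 351.1, 148.8]), np.float64(-0.1214)) [-0.512  -0.1498 -0.3449] 0.0 0.035586377232200685
```

Move above the knob, then check with the wrist camera.

Request:
play_rows([
  [1,-17,41,4,0],
  [1,-34,82,4,0],
  [1,-50,123,4,0],
  [1,-67,165,4,0],
  [1,-67,165,4,0],
  [1,-67,165,4,0],
])

```text
clock: 5.7
position: [0.4432, 0.195, 0.1442]
orientation: [3.135, -0.192, -0.002]
force: [0.4, 1.2, 0.5]
gripper_width: 0.0856
grasp_force: 0.0
```

```bash
python3 - <<'E'
from h import *
P=manip.camera_params("wrist")
im=manip.capture("wrist");cv2.imwrite("pics/w4.png",im[:,:,::-1]) 
say(((*pb(-70,0),145),PB[2]),((*pb(-70,0),73),PB[2]))
V=P["view"];K=P["camera_matrix"]
def prj(X):
    c=V[:3,:3]@np.array(X)/1e3+V[:3,3];r=np.hypot(c[0],c[1]);th=np.arctan2(r,c[2]);return K[:2,2]+297.3*th*c[:2]/r
for X in [(*pb(-70,0),101),(*pb(-70,0),77)]+[(*pb(-88,y),62.5) for y in(-118,118)]+[(*pb(-22.6,1.6),30),(*pb(-82,-112),6)]: print(X,prj(X))
E
```

```text
[-0.257  0.129 -0.399 -0.001]
[-0.216  0.114 71.601 -0.001]
(array([443.8, 195.7, 144.6]), np.float64(-0.1217)) [ 0.619  -0.6228  0.752 ] 0.0 0.08543198204086165
(np.float64(443.50843591202226), np.float64(195.62155096205456), 101) [254.4815 214.323 ]
(np.float64(443.50843591202226), np.float64(195.62155096205456), 77) [254.552  202.3824]
(np.float64(411.44284781050743), np.float64(80.64417031827755), 62.5) [389.3546 214.9737]
(np.float64(439.83550533972), np.float64(314.93001495774536), 62.5) [120.2464 215.5317]
(np.float64(490.7566447592999), np.float64(191.50733648975995), 30) [252.6565 132.2668]
(np.float64(418.1211148147959), np.float64(85.8787428719281), 6) [362.9462 189.4653]
```

View pics/w4.png

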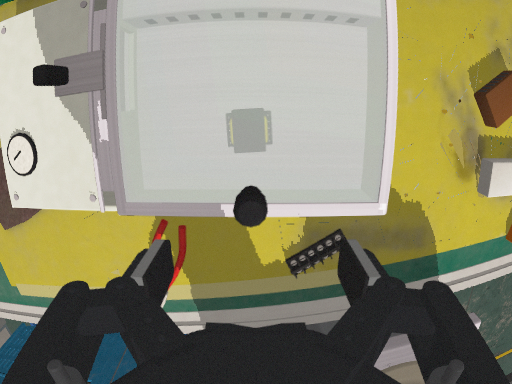

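Knob top at (251,211), predicted (254,214), so the fit is good to ~1 mm. The transformer is at (249,131), tape at its y ends. Now I grip the knob.

Request:
play_rows([
  [1,1,-1,36,0],
  [1,1,-1,72,0],
  [0.2,1,-1,72,0],
  [0.2,1,-1,72,0],
  [0.2,1,-1,72,0],
  [0.2,1,-1,72,0],
  [0.2,1,-1,72,0],
  [0.2,1,-1,72,0],
], newtons=20)

```text
clock: 6.55
position: [0.4462, 0.1982, 0.0754]
orientation: [-3.132, 0.189, -0.006]
force: [-0.1, 5.8, 1.5]
gripper_width: 0.0229
grasp_force: 20.5
```

Request:
play_rows([
  [0.2,0,0,0,0],
  [0.2,0,0,0,0],
])

```text
clock: 6.75
position: [0.4462, 0.1982, 0.0754]
orientation: [-3.132, 0.189, -0.006]
force: [0.0, 6.3, 1.7]
gripper_width: 0.0229
grasp_force: 20.5
```

```bash
python3 - <<'E'
from h import *
s=manip.get_state();print(s["force"],s["grasp_force"],s["gripper_width"],topb(s["position"]*1e3),s["position"])
r,p0=np.hypot(186,30),np.arctan2(30,186)
t=np.arange(1,25)*1.56/24
k=np.stack([r*np.cos(p0)-r*np.cos(p0+t), -(r*np.sin(p0+t)-r*np.sin(p0))],1)
for i in range(3):
    b=k[8*i-1] if i else np.zeros(2); print(np.round(k[8*i:8*i+8]-b,0).tolist())
E
```

```text
[0.0326 6.2938 1.7143] 20.47519031795673 0.022914371712921693 [-67.6399   2.862 ] [0.4462 0.1982 0.0754]
[[2.0, -12.0], [5.0, -24.0], [9.0, -35.0], [14.0, -47.0], [19.0, -58.0], [25.0, -68.0], [32.0, -79.0], [39.0, -88.0]]
[[8.0, -9.0], [17.0, -18.0], [26.0, -26.0], [35.0, -34.0], [45.0, -41.0], [56.0, -47.0], [67.0, -52.0], [78.0, -57.0]]
[[12.0, -4.0], [23.0, -7.0], [35.0, -10.0], [47.0, -12.0], [60.0, -13.0], [72.0, -13.0], [84.0, -12.0], [96.0, -11.0]]
```

Request:
play_rows([
  [0.2,2,0,-12,0],
  [0.2,5,0,-24,0],
  [0.2,9,0,-35,0],
  [0.2,14,0,-47,0],
  [0.2,19,0,-58,0],
  [0.2,25,0,-68,0],
  [0.2,32,0,-79,0],
  [0.2,39,0,-88,0],
])

```text
clock: 7.55
position: [0.4838, 0.1935, 0.1628]
orientation: [-3.132, 0.188, -0.001]
force: [0.6, 7.8, -3.1]
gripper_width: 0.0228
grasp_force: 20.0
```

```bash
python3 - <<'E'
from h import *
s=manip.get_state();print(s["force"],s["grasp_force"],s["gripper_width"],topb(s["position"]*1e3),s["position"])
im=manip.capture("side");cv2.imwrite("pics/s5.png",cv2.resize(im[180:360,130:320,::-1],None,fx=3,fy=3))
E
```

```text
[ 0.6101  7.7802 -3.0613] 20.011820612708107 0.02284175045180409 [-29.7962   2.7839] [0.4838 0.1935 0.1628]
```

View pics/s5.png

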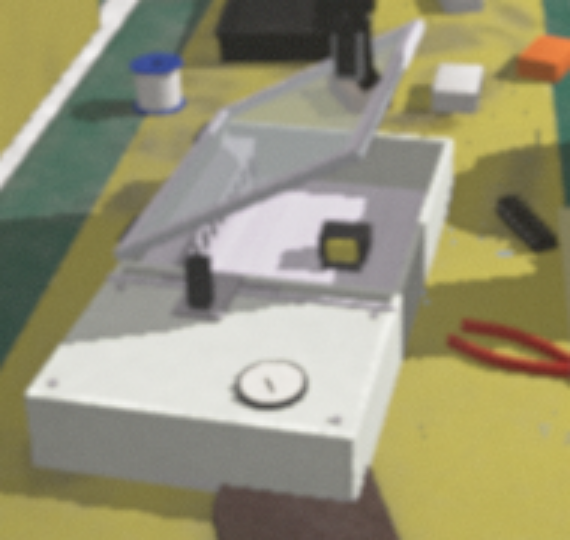

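The lid is opening with the knob held; the tab at (198,280) stands at the shut end and the transformer is visible at (345,245). Continue.

Request:
play_rows([
  [0.2,8,0,-9,0],
  [0.2,17,0,-18,0],
  [0.2,26,0,-26,0],
  [0.2,35,0,-34,0],
  [0.2,45,0,-41,0],
  [0.2,56,0,-47,0],
  [0.2,67,0,-52,0],
  [0.2,78,0,-57,0],
])

```text
clock: 8.4
position: [0.5611, 0.1841, 0.2203]
orientation: [-3.133, 0.187, -0.002]
force: [-2.7, 6.4, 0.7]
gripper_width: 0.0226
grasp_force: 20.3
```

Request:
play_rows([
  [0.2,12,0,-4,0],
  [0.2,23,0,-7,0],
  [0.2,35,0,-10,0],
  [0.2,47,0,-12,0],
  [0.2,60,0,-13,0],
  [0.2,72,0,-13,0],
  [0.2,84,0,-12,0],
  [0.2,96,0,-11,0],
])

```text
clock: 9.2
position: [0.6569, 0.1725, 0.2322]
orientation: [-3.133, 0.187, -0.006]
force: [-0.6, 6.4, 4.2]
gripper_width: 0.023
grasp_force: 20.0
```

```bash
python3 - <<'E'
from h import *
s=manip.get_state();print(s["force"],s["grasp_force"],s["gripper_width"],topb(s["position"]*1e3),s["position"])
im=manip.capture("side");cv2.imwrite("pics/s6.png",cv2.resize(im[100:340,130:330,::-1],None,fx=2.4,fy=2.4))
E
```

```text
[-0.5507  6.4024  4.2431] 20.047162785194814 0.02304829183385141 [144.6694   2.6748] [0.6569 0.1725 0.2322]
```

View pics/s6.png

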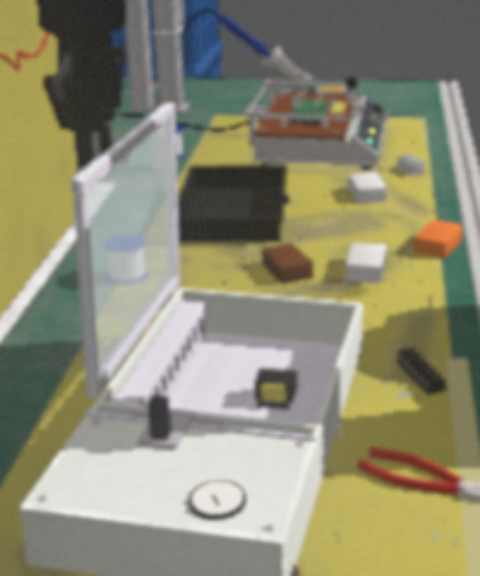

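The lid is nearly upright and the gate still shut. Release, lift clear over the lid edge, and fly above the transformer while turning.

Request:
play_rows([
  [1,0,0,0,0],
  [1,0,0,0,0],
  [1,0,0,0,0],
  [1,0,0,-20,0],
  [1,0,0,-45,0],
  [1,0,0,-75,0],
  [1,0,0,-75,0],
  [1,-25,0,-75,0],
])

```text
clock: 10.05
position: [0.6326, 0.1731, 0.3028]
orientation: [3.135, -0.193, -0.001]
force: [0.7, 0.6, -1.6]
gripper_width: 0.0853
grasp_force: 0.0
```

Request:
play_rows([
  [1,-40,0,0,0],
  [1,-80,0,0,0],
  [1,-115,0,0,0],
  [1,-150,0,0,-0.14],
  [1,-165,0,30,-0.28],
  [1,-165,0,60,-0.42],
  [1,-165,0,80,-0.56],
  [1,-165,0,100,-0.7],
])

```text
clock: 10.85
position: [0.4669, 0.1935, 0.2026]
orientation: [3.008, 0.905, -0.002]
force: [-0.5, -0.5, 0.2]
gripper_width: 0.0851
grasp_force: 0.0
```

```bash
sed -i 's/^PB=.*/PB=np.array([514.3,189.6,-0.1206])/' h.py; python3 - <<'E'
from h import *
s=manip.get_state();print(s["joint_positions"])
say(((*pb(-22.5,2),160),PB[2]+np.pi/2))
E
```

```text
[ 0.32    0.0075  1.5034 -0.0003  1.6317  1.3061]
[21.611 13.316 42.556 -0.866]
(array([466.9, 193.5, 202.6]), np.float64(0.5846)) [-0.5135 -0.5237  0.1924] 0.0 0.08509090605445756
```

Request:
play_rows([
  [1,4,2,10,-0.14],
  [1,8,5,20,-0.28],
  [1,12,8,30,-0.42],
  [1,16,10,42,-0.56],
  [1,21,13,42,-0.7],
  [1,21,13,42,-0.84],
  [1,21,13,42,-0.866],
  [1,21,13,42,-0.866],
])

```text
clock: 11.65
position: [0.4921, 0.1942, 0.1619]
orientation: [-2.359, -2.074, 0.001]
force: [-0.6, -0.3, 0.2]
gripper_width: 0.0853
grasp_force: 0.0
```

```bash
python3 - <<'E'
from h import *
P=manip.camera_params("wrist")
im=manip.capture("wrist");cv2.imwrite("pics/w7.png",im[:,:,::-1]) 
say(((*pb(-22.5,2),160),PB[2]+np.pi/2))
np.save("P7.npy",P["view"])
V=P["view"];K=P["camera_matrix"]
def prj(X):
    c=V[:3,:3]@np.array(X)/1e3+V[:3,3];r=np.hypot(c[0],c[1]);th=np.arctan2(r,c[2]);return np.round(K[:2,2]+297.3*th*c[:2]/r)
for n,X in dict(trafo=(*pb(-22.5,2),30),c1=(*pb(-82,-112),6),c2=(*pb(82,112),6),c3=(*pb(-82,112),6),rim=(*pb(-82,112),55)).items(): print(n,prj(X))
E
```

```text
[ 0.039  0.064  2.066 -0.008]
(array([492.1, 194.3, 162.1]), np.float64(1.4417)) [-0.3288  0.6448 -0.4021] 0.0 0.0856374178002072
trafo [255. 180.]
c1 [206. 268.]
c2 [357.  70.]
c3 [195.  68.]
rim [183.  62.]
```

View pics/w7.png

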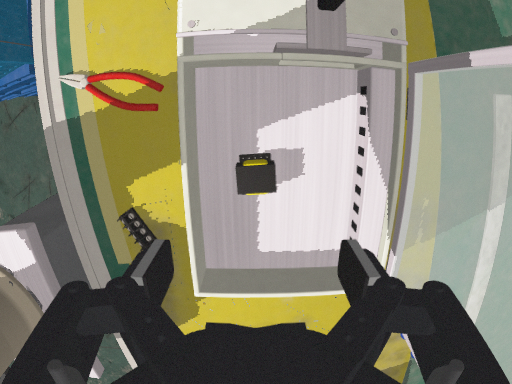

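The core is at (256,178), exactly under the grasp as predicted. I narrow the fingers, go down, and close in small position steps to learn how light a pinch can be.

Request:
play_rows([
  [0.72,0,0,40,0],
  [0.72,0,0,80,0],
  [0.72,0,0,110,0],
  [0.72,0,0,135,0],
  [0.72,0,0,152,0],
  [0.72,0,0,152,0],
])

```text
clock: 12.3
position: [0.4904, 0.1937, 0.0076]
orientation: [-2.358, -2.073, 0.008]
force: [-0.4, -0.4, -0.4]
gripper_width: 0.0618
grasp_force: 0.0
```

Request:
play_rows([
  [0.46,0,0,0,0],
  [0.46,0,0,0,0],
  [0.46,0,0,0,0],
  [0.46,0,0,0,0],
], newtons=20)

```text
clock: 12.7
position: [0.493, 0.1945, 0.0112]
orientation: [2.356, 2.076, 0.003]
force: [0.5, 0.2, -0.5]
gripper_width: 0.0393
grasp_force: 0.4
```

Request:
play_rows([
  [0.44,0,0,0,0],
  [0.44,0,0,0,0],
  [0.44,0,0,0,0],
])

```text
clock: 13.0
position: [0.493, 0.1946, 0.0114]
orientation: [2.356, 2.077, 0.002]
force: [-2.1, -1.0, 5.8]
gripper_width: 0.0381
grasp_force: 19.8
```

Request:
play_rows([
  [0.42,0,0,0,0],
  [0.42,0,0,0,0],
  [0.42,0,0,0,0],
])

```text
clock: 13.3
position: [0.4931, 0.1946, 0.0114]
orientation: [2.356, 2.077, 0.002]
force: [-2.1, -0.0, 6.3]
gripper_width: 0.0377
grasp_force: 19.8
```

Request:
play_rows([
  [0.4,0,0,0,0],
  [0.4,0,0,0,0],
  [0.4,0,0,0,0],
])

```text
clock: 13.6
position: [0.493, 0.1946, 0.0114]
orientation: [2.356, 2.077, 0.002]
force: [-1.8, -0.2, 6.4]
gripper_width: 0.038
grasp_force: 19.8
```

Request:
play_rows([
  [0.45,0,0,0,0],
  [0.45,0,0,0,0],
  [0.45,0,0,0,0],
])

```text
clock: 13.9
position: [0.4931, 0.1946, 0.0113]
orientation: [2.356, 2.076, 0.002]
force: [-0.2, 0.1, 5.8]
gripper_width: 0.0383
grasp_force: 7.9
```

Request:
play_rows([
  [0.448,0,0,0,0],
  [0.448,0,0,0,0],
])

```text
clock: 14.1
position: [0.493, 0.1946, 0.0113]
orientation: [2.357, 2.076, 0.002]
force: [-0.6, -0.3, 6.1]
gripper_width: 0.0384
grasp_force: 8.4
```

Request:
play_rows([
  [0.446,0,0,0,0],
  [0.446,0,0,0,0],
])

```text
clock: 14.3
position: [0.4931, 0.1946, 0.0113]
orientation: [2.356, 2.076, 0.002]
force: [-1.3, -0.6, 5.4]
gripper_width: 0.0383
grasp_force: 11.2
```

Request:
play_rows([
  [0.444,0,0,0,0],
  [0.444,0,0,0,0],
])

```text
clock: 14.5
position: [0.493, 0.1945, 0.0113]
orientation: [2.356, 2.077, 0.002]
force: [-0.8, -0.7, 6.8]
gripper_width: 0.0381
grasp_force: 14.1
```

Request:
play_rows([
  [0.442,0,0,0,0],
  [0.442,0,0,0,0],
])

```text
clock: 14.7
position: [0.4931, 0.1946, 0.0114]
orientation: [2.356, 2.077, 0.002]
force: [-1.1, -0.4, 6.1]
gripper_width: 0.0381
grasp_force: 17.2
```

The pinch is tunable: about 1.5 N per 0.001 of opening. Now I carry the transformer to the tray.

Request:
play_rows([
  [0.42,0,0,0,0],
  [0.42,0,0,-30,0],
  [0.42,0,0,-65,0],
  [0.42,0,0,-100,0],
  [0.42,-39,14,-100,0],
  [0.42,-78,28,-100,0],
  [0.42,-117,42,-100,0],
  [0.42,-157,56,-100,0],
], newtons=20)

```text
clock: 15.5
position: [0.5281, 0.0301, 0.1101]
orientation: [-2.356, -2.078, 0.0]
force: [1.0, 0.3, -0.9]
gripper_width: 0.0381
grasp_force: 20.8
```

Request:
play_rows([
  [0.42,-39,14,0,0],
  [0.42,-78,28,0,0],
  [0.42,-117,42,0,0],
  [0.42,-157,56,0,0],
  [0.42,-196,70,0,0],
  [0.42,-235,85,0,0],
  [0.42,-274,99,0,0],
  [0.42,-313,113,0,0],
])

```text
clock: 16.3
position: [0.6009, -0.2947, 0.1097]
orientation: [-2.356, -2.076, 0.0]
force: [0.4, 0.1, 0.3]
gripper_width: 0.0378
grasp_force: 20.8
```

```bash
python3 - <<'E'
from h import *
P=manip.camera_params("wrist");V=P["view"];K=P["camera_matrix"]
im=manip.capture("wrist");cv2.imwrite("pics/w8.png",im[:,:,::-1]) 
say(((600,-293,10),1.4417))
g=(im[:230].max(2)<50).astype(np.uint8)
E
```

```text
[ 7.951 -1.362 98.815 -0.002]
(array([ 600.4, -300.8,  108.8]), np.float64(1.44)) [-0.3395 -4.1031 -0.496 ] 20.785728789269342 0.03799012299865798
```

View pics/w8.png

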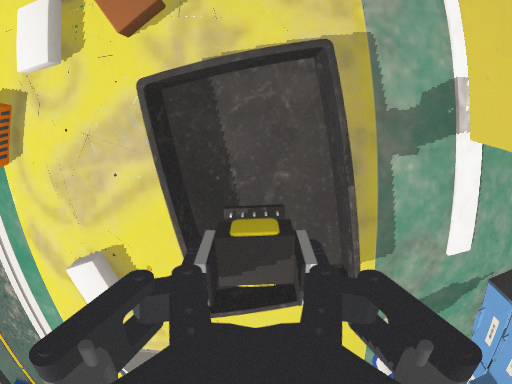

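The transformer is held upright over the tray, whose far rim runs (145,85)–(330,45). Lower it.

Request:
play_rows([
  [0.42,8,-1,30,0],
  [0.42,8,-1,60,0],
  [0.42,8,-1,80,0],
  [0.42,8,-1,90,0],
  [0.42,8,-1,96,0],
  [0.42,8,-1,99,0],
  [0.42,8,-1,99,0],
  [0.42,8,-1,99,0],
])

```text
clock: 17.15
position: [0.6016, -0.2854, 0.0126]
orientation: [2.355, 2.076, 0.001]
force: [-0.4, -0.8, -0.1]
gripper_width: 0.0378
grasp_force: 20.8
```

Request:
play_rows([
  [0.5,0,0,0,0],
  [0.65,0,0,0,0],
  [0.72,0,0,0,0],
  [0.72,0,0,0,0],
  [0.72,0,0,-40,0],
  [0.72,0,0,-80,0],
  [1,0,0,-120,0],
  [1,0,0,-140,0],
])

```text
clock: 17.95
position: [0.6022, -0.2857, 0.1564]
orientation: [2.352, 2.073, 0.003]
force: [0.9, 0.1, 0.3]
gripper_width: 0.0853
grasp_force: 0.0
```

```bash
python3 - <<'E'
from h import *
im=manip.capture("top");im=im[:,:,::-1].copy();cv2.imwrite("pics/t9.png",im)
im=cv2.imread("pics/t9.png")
hsv=cv2.cvtColor(im,cv2.COLOR_BGR2HSV)
for nm,(x0,y0,x1,y1) in dict(A=(265,200,310,235),B=(345,190,390,228)).items():
    m=((hsv[y0:y1,x0:x1,1]<70)&(hsv[y0:y1,x0:x1,2]>130)).astype(np.uint8)
    cs=cv2.findContours(m,0,1)[0]
    if not cs: print(nm,"none");continue
    c=max(cs,key=cv2.contourArea)
    w=np.array([px2w("top",p+[x0+0.,y0],0.024)[:2] for p in c[:,0]])
    print(nm,cv2.minAreaRect((w*1000).astype(np.float32)))
say(((411.8,-112,160),1.498),((415.6,-379.7,160),1.826))
E
```

```text
A ((408.6711120605469, -159.52296447753906), (55.04403305053711, 113.33419036865234), 84.51274108886719)
B ((415.5701904296875, -379.7467956542969), (48.4298210144043, 73.08271026611328), 14.630070686340332)
[ 148.7   -211.468   -3.426   -0.053]
[-116.399 -174.073   -2.073   -0.381]
(array([ 602.9, -286.1,  159.2]), np.float64(1.4448)) [ 0.5597 -0.1757  2.1101] 0.0 0.08520899459052894
```

Request:
play_rows([
  [1,-23,-35,0,-0.1],
  [1,-46,-70,0,-0.2],
  [1,-70,-105,0,-0.3],
  [1,-93,-140,0,-0.38],
  [1,-116,-174,0,-0.38],
  [1,-116,-174,0,-0.38],
  [1,-116,-174,0,-0.38],
])

```text
clock: 18.7
position: [0.4132, -0.3786, 0.151]
orientation: [-1.924, -2.483, -0.0]
force: [0.7, 0.6, -0.8]
gripper_width: 0.0855
grasp_force: 0.0
```

```bash
cat >> h.py <<'E'
def modrect(fn,roi,z=.024,sat=70,val=130):
    "wrist: white block top face -> rect in world mm"
    P=manip.camera_params("wrist");im=manip.capture("wrist");cv2.imwrite(fn,im[:,:,::-1])
    hsv=cv2.cvtColor(im,cv2.COLOR_RGB2HSV);x0,y0,x1,y1=roi
    m=((hsv[y0:y1,x0:x1,1]<sat)&(hsv[y0:y1,x0:x1,2]>val)).astype(np.uint8)
    c=max(cv2.findContours(m,0,1)[0],key=cv2.contourArea)
    w=np.array([wray(p+[x0+0.,y0],z,P)[:2] for p in c[:,0]])
    return cv2.minAreaRect(w.astype(np.float32)),cv2.boundingRect(c)
E
python3 - <<'E'
from h import *
print(modrect("pics/w10.png",(180,60,330,240)))
say(((415.6,-379.7,8),1.826))
E
```

```text
(((415.8627014160156, -379.1915588378906), (44.76512908935547, 70.17138671875), 14.118599891662598), (54, 86, 49, 72))
[ -1.973   1.148 143.033  -0.002]
(array([ 414. , -378.1,  151. ]), np.float64(1.8244)) [ 0.3744 -0.0796 -0.3166] 0.0 0.08506237735267981
```

View pics/w10.png

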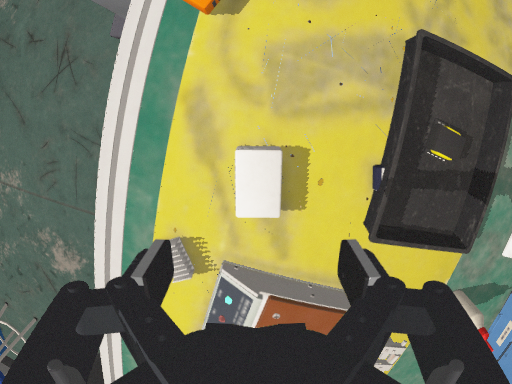

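The module is at (258,183), aligned with the fingers; the transformer stands in the tray at (450,142). Descend and pinch in fine steps.

Request:
play_rows([
  [0.85,-1.5,1.6,45,0.007],
  [0.75,-1.5,1.6,90,0.007],
  [0.75,-1.5,1.6,125,0.007],
  [0.75,-1.5,1.6,142,0.007],
  [0.7,-1.5,1.6,142,0.007],
  [0.65,-1.5,1.6,142,0.007],
  [0.6,-1.5,1.6,142,0.007],
  [0.58,-1.5,1.6,142,0.007],
])

```text
clock: 19.55
position: [0.4167, -0.38, 0.011]
orientation: [1.928, 2.476, -0.001]
force: [-0.3, -0.1, 0.7]
gripper_width: 0.0497
grasp_force: 0.0
```

Request:
play_rows([
  [0.57,0,0,0,0],
  [0.565,0,0,0,0],
  [0.56,0,0,0,0],
  [0.555,0,0,0,0],
  [0.55,0,0,0,0],
  [0.545,0,0,0,0],
  [0.542,0,0,0,0],
  [0.542,0,0,0,0],
])

```text
clock: 20.35
position: [0.4157, -0.3794, 0.0093]
orientation: [1.931, 2.478, -0.0]
force: [-0.5, -0.1, -0.8]
gripper_width: 0.0463
grasp_force: 0.0
```

Request:
play_rows([
  [0.54,0,0,0,0],
  [0.538,0,0,0,0],
  [0.538,0,0,0,0],
])

```text
clock: 20.65
position: [0.4158, -0.3794, 0.0093]
orientation: [1.931, 2.478, -0.0]
force: [-0.2, -0.2, -0.4]
gripper_width: 0.0458
grasp_force: 0.0
```

Request:
play_rows([
  [0.537,0,0,0,0],
  [0.536,0,0,0,0],
  [0.536,0,0,0,0],
])

```text
clock: 20.95
position: [0.4157, -0.3794, 0.0093]
orientation: [1.931, 2.478, -0.0]
force: [0.1, 0.2, -0.2]
gripper_width: 0.0459
grasp_force: 0.0
```

Request:
play_rows([
  [0.535,0,0,0,0],
  [0.534,0,0,0,0],
  [0.534,0,0,0,0],
])

```text
clock: 21.25
position: [0.4157, -0.3793, 0.0093]
orientation: [-1.931, -2.478, 0.0]
force: [-0.5, 0.9, -0.3]
gripper_width: 0.0456
grasp_force: 0.0
```

Request:
play_rows([
  [0.533,0,0,0,0],
  [0.532,0,0,0,0],
  [0.532,0,0,0,0],
])

```text
clock: 21.55
position: [0.4157, -0.3793, 0.0093]
orientation: [1.931, 2.478, -0.0]
force: [-1.2, 0.2, 0.6]
gripper_width: 0.0454
grasp_force: 0.0
```

Request:
play_rows([
  [0.531,0,0,0,0],
  [0.53,0,0,0,0],
  [0.53,0,0,0,0],
])

```text
clock: 21.85
position: [0.4158, -0.3793, 0.0093]
orientation: [1.931, 2.478, -0.0]
force: [-0.4, 1.0, 0.4]
gripper_width: 0.045
grasp_force: 0.0
```

Request:
play_rows([
  [0.529,0,0,0,0],
  [0.529,0,0,0,0],
])

```text
clock: 22.05
position: [0.4158, -0.3794, 0.0093]
orientation: [1.931, 2.478, -0.0]
force: [-0.7, 0.3, 0.5]
gripper_width: 0.0453
grasp_force: 0.0
```

Request:
play_rows([
  [0.528,0,0,0,0],
  [0.528,0,0,0,0],
])

```text
clock: 22.25
position: [0.4158, -0.3794, 0.0093]
orientation: [1.931, 2.478, -0.0]
force: [0.0, -0.2, 0.3]
gripper_width: 0.045
grasp_force: 0.0
```

Request:
play_rows([
  [0.527,0,0,0,0],
  [0.527,0,0,0,0],
])

```text
clock: 22.45
position: [0.4158, -0.3793, 0.0093]
orientation: [1.931, 2.478, -0.0]
force: [-0.8, 0.3, 0.9]
gripper_width: 0.0449
grasp_force: 0.0
```

Request:
play_rows([
  [0.525,0,0,0,0],
  [0.525,0,0,0,0],
])

```text
clock: 22.65
position: [0.4158, -0.3793, 0.0093]
orientation: [1.931, 2.478, -0.0]
force: [-0.2, -1.3, -0.6]
gripper_width: 0.0448
grasp_force: 0.0
```

Request:
play_rows([
  [0.523,0,0,0,0],
  [0.523,0,0,0,0],
])

```text
clock: 22.85
position: [0.4158, -0.3794, 0.0094]
orientation: [1.931, 2.478, 0.0]
force: [0.4, 0.4, 0.1]
gripper_width: 0.0445
grasp_force: 0.2
```

Request:
play_rows([
  [0.521,0,0,0,0],
  [0.521,0,0,0,0],
])

```text
clock: 23.05
position: [0.4158, -0.3793, 0.0094]
orientation: [1.931, 2.478, 0.0]
force: [0.4, 1.0, 0.9]
gripper_width: 0.0442
grasp_force: 0.3
```

Request:
play_rows([
  [0.519,0,0,0,0],
  [0.519,0,0,0,0],
])

```text
clock: 23.25
position: [0.4158, -0.3793, 0.0094]
orientation: [1.931, 2.478, 0.0]
force: [0.7, 0.3, -0.5]
gripper_width: 0.0441
grasp_force: 0.4
```

Request:
play_rows([
  [0.517,0,0,0,0],
  [0.517,0,0,0,0],
])

```text
clock: 23.45
position: [0.4158, -0.3793, 0.0094]
orientation: [1.931, 2.478, 0.0]
force: [0.7, 0.9, -0.1]
gripper_width: 0.0439
grasp_force: 0.4
```

Request:
play_rows([
  [0.515,0,0,0,0],
  [0.515,0,0,0,0],
])

```text
clock: 23.65
position: [0.4158, -0.3794, 0.0094]
orientation: [1.931, 2.478, -0.0]
force: [1.6, 0.6, 1.7]
gripper_width: 0.0441
grasp_force: 0.6
```

Request:
play_rows([
  [0.513,0,0,0,0],
  [0.513,0,0,0,0],
])

```text
clock: 23.85
position: [0.4158, -0.3794, 0.0094]
orientation: [1.931, 2.478, -0.0]
force: [1.1, 0.3, 1.6]
gripper_width: 0.0438
grasp_force: 4.3
```

Request:
play_rows([
  [0.511,0,0,0,0],
  [0.511,0,0,0,0],
])

```text
clock: 24.05
position: [0.4158, -0.3794, 0.0094]
orientation: [1.931, 2.478, -0.0]
force: [1.4, 0.9, 1.7]
gripper_width: 0.0438
grasp_force: 8.1
```

Firm but light: 8 N per finger. Lift and carry to the chamber.

Request:
play_rows([
  [0.511,0,0,-15,0],
  [0.511,0,0,-45,0],
  [0.511,0,0,-80,0],
  [0.511,15,7,-105,0],
  [0.511,45,20,-105,0],
  [0.511,80,36,-105,0],
  [0.511,118,53,-105,0],
  [0.511,157,71,-105,0],
])

```text
clock: 24.85
position: [0.446, -0.2085, 0.1152]
orientation: [1.931, 2.477, -0.0]
force: [0.7, -0.2, -0.7]
gripper_width: 0.0438
grasp_force: 8.1
```

Request:
play_rows([
  [0.511,40,18,0,0],
  [0.511,80,36,0,0.06],
  [0.511,120,54,0,0.12],
  [0.511,160,72,0,0.18],
  [0.511,200,90,0,0.24],
  [0.511,240,108,0,0.3],
  [0.511,275,124,0,0.36],
  [0.511,300,135,0,0.367],
])

```text
clock: 25.65
position: [0.5038, 0.1164, 0.1152]
orientation: [2.351, 2.084, 0.001]
force: [0.6, -0.9, -0.5]
gripper_width: 0.0436
grasp_force: 8.1
```

```bash
python3 - <<'E'
from h import *
im=manip.capture("wrist");cv2.imwrite("pics/w11.png",im[:,:,::-1]) 
say(((*pb(0,-60),18),PB[2]+np.pi/2))
E
```

```text
[11.006  1.697 97.275  0.003]
(array([504. , 119.1, 115.3]), np.float64(1.4532)) [-1.0954  2.2141 -0.4288] 8.145461529493332 0.04380856549169861
```

View pics/w11.png

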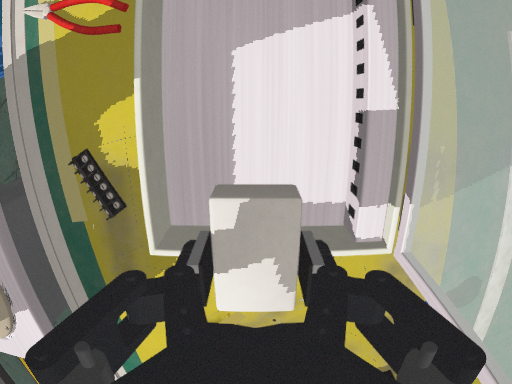

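Module held level above the chamber near its -y end. Lower to the floor.

Request:
play_rows([
  [0.511,11,2,25,0],
  [0.511,11,2,50,0],
  [0.511,11,2,72,0],
  [0.511,11,2,88,0],
  [0.511,11,2,96,0],
  [0.511,11,2,98.5,0],
  [0.511,11,2,99,0],
  [0.511,11,2,99,0],
])

```text
clock: 26.5
position: [0.5077, 0.1249, 0.0164]
orientation: [2.35, 2.084, 0.002]
force: [-0.8, 1.4, -1.0]
gripper_width: 0.0437
grasp_force: 8.1
```

Request:
play_rows([
  [0.53,0,0,0,0],
  [0.6,0,0,0,0],
  [0.68,0,0,0,0],
  [0.68,0,0,0,0],
  [0.68,0,0,-30,0],
  [0.68,0,0,-70,0],
  [0.68,0,0,-110,0],
  [1,0,0,-140,0],
])

```text
clock: 27.3
position: [0.5075, 0.1249, 0.1582]
orientation: [2.349, 2.083, 0.004]
force: [0.7, -0.3, -0.7]
gripper_width: 0.0712
grasp_force: 0.0
```

```bash
python3 - <<'E'
from h import *
im=manip.capture("wrist");cv2.imwrite("pics/w12.png",im[:,:,::-1]) 
im=manip.capture("top")[:,:,::-1].copy()
hsv=cv2.cvtColor(im,cv2.COLOR_BGR2HSV)
x0,y0,x1,y1=(262,190,330,240)
m=((hsv[y0:y1,x0:x1,1]<70)&(hsv[y0:y1,x0:x1,2]>130)).astype(np.uint8)
for c in cv2.findContours(m,0,1)[0]:
  if cv2.contourArea(c)>60:
    w=np.array([px2w("top",p+[x0+0.,y0],0.024)[:2] for p in c[:,0]])
    print(cv2.minAreaRect((w*1000).astype(np.float32)),cv2.boundingRect(c))
cv2.imwrite("pics/t12.png",im)
say(((411.8,-112,150),1.49))
E
```

```text
((411.75506591796875, -112.09434509277344), (71.68315887451172, 46.12434387207031), 85.84846496582031) (13, 20, 23, 15)
[-247.233  -68.547    9.534   -0.039]
(array([509.4, 125.2, 160.8]), np.float64(1.4508)) [0.4626 0.7784 0.1413] 0.0 0.08384991919124081
```

View pics/w12.png

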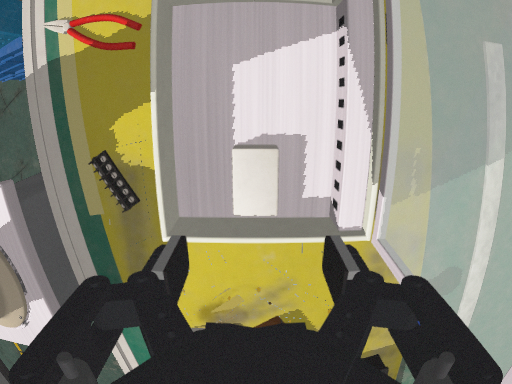

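The module lies flat on the chamber floor at (255,180). Next is module A, unchanged at (411.8,-112).

Request:
play_rows([
  [1,-41,-11,0,0],
  [1,-82,-23,0,0],
  [1,-123,-34,0,0],
  [1,-165,-46,5,0],
  [1,-206,-57,10,0],
  [1,-247,-69,10,-0.04],
  [1,-247,-69,10,-0.04],
  [1,-247,-69,10,-0.04],
])

```text
clock: 28.2
position: [0.4086, -0.1125, 0.1447]
orientation: [-2.311, -2.127, 0.0]
force: [-0.2, 0.2, -0.7]
gripper_width: 0.085
grasp_force: 0.0
```

```bash
python3 - <<'E'
from h import *
r=modrect("pics/w13.png",(180,60,330,240));print(r)
(x,y),(w,h),a=r[0];ps=np.radians(a+(90 if h>w else 0));ps=ps if ps<2.5 else ps-np.pi
print(ps);say(((x,y,9.3),ps))
E
```

```text
(((412.4065856933594, -110.35357666015625), (70.8940658569336, 44.18560028076172), 86.64557647705078), (56, 83, 48, 75))
1.512250591813085
[  1.648   3.419 135.491  -0.022]
(array([ 408.9, -111.8,  144.8]), np.float64(1.49)) [-0.661  -0.4735 -0.6755] 0.0 0.08554423987599981
```

Request:
play_rows([
  [0.85,1,3.4,45,-0.022],
  [0.75,1,3.4,90,-0.022],
  [0.75,1,3.4,120,-0.022],
  [0.75,1,3.4,135.5,-0.022],
  [0.68,1,3.4,135.5,-0.022],
  [0.62,1,3.4,135.5,-0.022],
  [0.58,1,3.4,135.5,-0.022],
  [0.57,1,3.4,135.5,-0.022],
])

```text
clock: 29.05
position: [0.4134, -0.1115, 0.0111]
orientation: [2.283, 2.155, 0.002]
force: [-1.0, 0.2, -0.0]
gripper_width: 0.0487
grasp_force: 0.0
```

Request:
play_rows([
  [0.56,0,0,0,0],
  [0.555,0,0,0,0],
  [0.55,0,0,0,0],
  [0.545,0,0,0,0],
  [0.54,0,0,0,0],
  [0.535,0,0,0,0],
  [0.53,0,0,0,0],
  [0.53,0,0,0,0],
])

```text
clock: 29.85
position: [0.4124, -0.1114, 0.0098]
orientation: [-2.285, -2.156, 0.0]
force: [0.3, 0.1, -0.4]
gripper_width: 0.0452
grasp_force: 0.0
```

Request:
play_rows([
  [0.527,0,0,0,0],
  [0.524,0,0,0,0],
  [0.524,0,0,0,0],
])

```text
clock: 30.15
position: [0.4125, -0.1114, 0.0098]
orientation: [2.285, 2.156, -0.0]
force: [0.5, -0.4, 0.8]
gripper_width: 0.0448
grasp_force: 0.0
```

Request:
play_rows([
  [0.522,0,0,0,0],
  [0.52,0,0,0,0],
  [0.52,0,0,0,0],
])

```text
clock: 30.45
position: [0.4125, -0.1114, 0.0098]
orientation: [2.285, 2.156, 0.0]
force: [0.4, 0.3, -0.6]
gripper_width: 0.0442
grasp_force: 0.2
```

Request:
play_rows([
  [0.518,0,0,0,0],
  [0.516,0,0,0,0],
  [0.516,0,0,0,0],
])

```text
clock: 30.75
position: [0.4126, -0.1114, 0.0099]
orientation: [2.285, 2.156, 0.0]
force: [0.3, 0.8, 1.3]
gripper_width: 0.0438
grasp_force: 3.3
```

Request:
play_rows([
  [0.515,0,0,0,0],
  [0.514,0,0,0,0],
  [0.514,0,0,0,0],
])

```text
clock: 31.05
position: [0.4125, -0.1114, 0.0099]
orientation: [2.285, 2.156, 0.0]
force: [-0.1, 1.1, 1.6]
gripper_width: 0.0439
grasp_force: 5.9
```

```bash
python3 - <<'E'
from h import *
say(((*pb(0,60),115),PB[2]+np.pi/2))
E
```

```text
[ 366.3     87.92  -105.127    0.063]
(array([ 412.5, -111.4,    9.9]), np.float64(1.5128)) [-0.0502  1.0755  1.6185] 5.888839513063431 0.04387429405946487
```

Request:
play_rows([
  [0.513,0,0,0,0],
  [0.513,0,0,-15,0],
  [0.513,0,0,-45,0],
  [0.513,0,0,-80,0],
  [0.513,14,3,-105,0],
  [0.513,42,10,-105,0],
  [0.513,78,19,-105,0],
  [0.513,116,28,-105,0],
])

```text
clock: 31.85
position: [0.4472, 0.0037, 0.1147]
orientation: [2.286, 2.155, -0.0]
force: [0.4, -0.9, -0.6]
gripper_width: 0.0444
grasp_force: 7.2
```

Request:
play_rows([
  [0.513,40,10,0,0],
  [0.513,80,19,0,0.02],
  [0.513,120,29,0,0.04],
  [0.513,160,38,0,0.063],
  [0.513,200,48,0,0.063],
  [0.513,230,55,0,0.063],
  [0.513,250,60,0,0.063],
  [0.513,250,60,0,0.063],
])

```text
clock: 32.65
position: [0.5213, 0.2509, 0.1138]
orientation: [-2.348, -2.086, 0.002]
force: [0.0, 0.2, -0.1]
gripper_width: 0.0441
grasp_force: 7.2
```

```bash
python3 - <<'E'
from h import *
say(((*pb(0,60),16.3),PB[2]+np.pi/2))
im=manip.capture("wrist");cv2.imwrite("pics/w14.png",im[:,:,::-1]) 
E
```

```text
[-1.608  0.554 97.49   0.002]
(array([521.3, 250.9, 113.8]), np.float64(1.4525)) [ 0.027   0.2347 -0.1392] 7.227626368403435 0.044079446977614865
```

Request:
play_rows([
  [0.513,-2,0,25,0],
  [0.513,-2,0,50,0],
  [0.513,-2,0,72,0],
  [0.513,-2,0,88,0],
  [0.513,-2,0,95,0],
  [0.513,-2,0,97,0],
  [0.513,-2,0,97.5,0],
  [0.513,-2,0,97.5,0],
])

```text
clock: 33.5
position: [0.522, 0.2471, 0.0184]
orientation: [2.351, 2.082, 0.003]
force: [0.3, 0.1, -0.6]
gripper_width: 0.0439
grasp_force: 7.2
```

Request:
play_rows([
  [0.53,0,0,0,0],
  [0.6,0,0,0,0],
  [0.68,0,0,0,0],
  [0.68,0,0,0,0],
  [0.68,0,0,-30,0],
  [0.68,0,0,-70,0],
  [0.68,-50,0,-110,0],
  [1,-60,0,-150,0],
])

```text
clock: 34.3
position: [0.5128, 0.1868, 0.1639]
orientation: [-2.351, -2.082, 0.006]
force: [1.0, 0.5, 0.0]
gripper_width: 0.0706
grasp_force: 0.0
```

```bash
python3 - <<'E'
from h import *
im=manip.capture("wrist")
im2=manip.capture("top")[110:250,60:440]
o=np.zeros((384+295,800,3),np.uint8)
a=cv2.resize(im,(400,300));b=cv2.resize(im2,(800,295));o=np.zeros((595,800,3),np.uint8);o[:300,:400]=a;o[300:]=b
s=manip.capture("side")[100:330,120:340];o[:300,420:707]=cv2.resize(s,(287,300))
cv2.imwrite("pics/m15.png",o[:,:,::-1])
say(((*pb(100,0),300),PB[2]))
print(manip.get_state()["joint_positions"])
E
```

```text
[   1.991   99.15  -130.535    1.569]
(array([515.9, 188. , 168.7]), np.float64(1.4481)) [ 0.1983  0.57   -0.8068] 0.0 0.08508280096593268
[ 0.2823  0.1409  1.4308 -0.0002  1.5621  0.405 ]
```

View pics/m15.png

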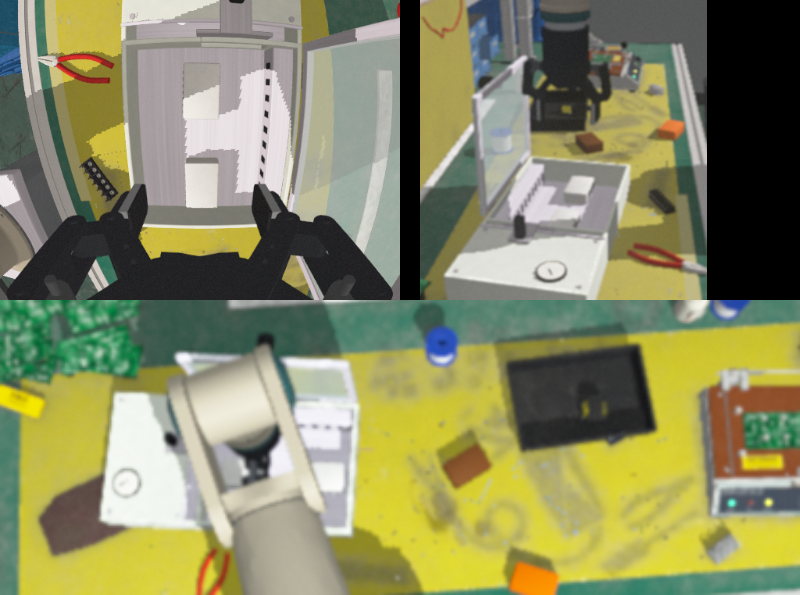

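Both modules lie flat on the chamber floor at (201,92) and (202,183) in the wrist inset. The transformer is in the tray at (593,405), the gate tab still shut, and nothing else was moved. Now I shut the lid, retracing the path.

Request:
play_rows([
  [1,0,0,-30,0.14],
  [1,0,0,-60,0.28],
  [1,0,0,-90,0.42],
  [1,0,0,-120,0.56],
  [1,0,0,-140,0.7],
  [1,0,0,-140,0.84],
  [1,0,0,-140,0.98],
  [1,0,0,-140,1.12],
])

```text
clock: 35.25
position: [0.514, 0.1889, 0.3031]
orientation: [3.1, 0.508, -0.003]
force: [-0.2, 0.3, 1.6]
gripper_width: 0.0853
grasp_force: 0.0
```

Request:
play_rows([
  [1,0,0,0,0.14],
  [1,0,0,0,0.28],
  [1,0,0,0,0.42],
  [1,0,0,0,0.448],
  [1,0,0,0,0.448],
])

```text
clock: 35.75
position: [0.5141, 0.1888, 0.3036]
orientation: [3.136, -0.181, -0.002]
force: [-0.1, 0.4, -0.3]
gripper_width: 0.0853
grasp_force: 0.0
```

```bash
python3 - <<'E'
from h import *
say(((656.9,172.5,305),-.1206),((656.9,172.5,232.2),-.1206))
E
```

```text
[143.762  -0.268  -1.643   0.005]
[143.86   -0.311  71.157   0.005]
(array([514.1, 188.8, 303.6]), np.float64(-0.1154)) [-0.1025  0.3572 -0.3497] 0.0 0.08530480424291915
```

Request:
play_rows([
  [1,36,-1,-2,0.005],
  [1,72,-1,-2,0.005],
  [1,108,-1,-2,0.005],
  [1,144,-1,-2,0.005],
  [1,144,-1,-2,0.005],
  [1,144,-1,24,0.005],
  [1,144,-1,50,0.005],
  [1,144,-1,71,0.005],
])

```text
clock: 36.55
position: [0.6566, 0.1728, 0.2317]
orientation: [3.136, -0.189, -0.002]
force: [0.8, 0.2, 0.5]
gripper_width: 0.0854
grasp_force: 0.0
```

Request:
play_rows([
  [1,0,0,0,0],
  [0.2,0,0,0,0],
  [0.2,0,0,0,0],
  [0.2,0,0,0,0],
  [0.2,0,0,0,0],
  [0.2,0,0,0,0],
  [0.2,0,0,0,0],
], newtons=20)

```text
clock: 37.25
position: [0.6575, 0.1725, 0.2346]
orientation: [-3.135, 0.193, -0.003]
force: [-1.0, -1.2, 3.0]
gripper_width: 0.023
grasp_force: 19.8
```

```bash
python3 - <<'E'
from h import *
s=manip.get_state();print(s["force"],s["grasp_force"],s["gripper_width"],topb(s["position"]*1e3),s["position"])
r,p0=np.hypot(186,30),np.arctan2(30,186)
t=np.linspace(1.56,0,25)
k=np.stack([-r*np.cos(p0+t), -(r*np.sin(p0+t))],1)
for i in range(3): print(np.round(k[8*i+1:8*i+9]-k[8*i],0).tolist())
E
```

```text
[-0.9631 -1.1758  3.0096] 19.838922545313835 0.0229678026092219 [144.263    0.2284] [0.6575 0.1725 0.2346]
[[-12.0, -1.0], [-24.0, -2.0], [-37.0, -2.0], [-49.0, -1.0], [-61.0, 1.0], [-73.0, 3.0], [-85.0, 7.0], [-96.0, 11.0]]
[[-11.0, 5.0], [-22.0, 10.0], [-33.0, 17.0], [-43.0, 23.0], [-52.0, 31.0], [-62.0, 39.0], [-70.0, 48.0], [-78.0, 57.0]]
[[-7.0, 10.0], [-14.0, 20.0], [-20.0, 31.0], [-26.0, 42.0], [-30.0, 53.0], [-34.0, 65.0], [-37.0, 76.0], [-39.0, 88.0]]
```

Request:
play_rows([
  [0.2,-12,0,-1,0],
  [0.2,-24,0,-2,0],
  [0.2,-37,0,-2,0],
  [0.2,-49,0,-1,0],
  [0.2,-61,0,1,0],
  [0.2,-73,0,3,0],
  [0.2,-85,0,7,0],
  [0.2,-96,0,11,0],
])

```text
clock: 38.05
position: [0.5619, 0.1841, 0.2225]
orientation: [3.135, -0.194, 0.002]
force: [1.9, -1.2, 0.0]
gripper_width: 0.0227
grasp_force: 20.1
```

Request:
play_rows([
  [0.2,-11,0,5,0],
  [0.2,-22,0,10,0],
  [0.2,-33,0,17,0],
  [0.2,-43,0,23,0],
  [0.2,-52,0,31,0],
  [0.2,-62,0,39,0],
  [0.2,-70,0,48,0],
  [0.2,-78,0,57,0],
])

```text
clock: 38.85
position: [0.4846, 0.1936, 0.1653]
orientation: [3.135, -0.194, 0.002]
force: [2.4, -2.2, -0.2]
gripper_width: 0.0227
grasp_force: 20.2
```

Request:
play_rows([
  [0.2,-7,0,10,0],
  [0.2,-14,0,20,0],
  [0.2,-20,0,31,0],
  [0.2,-26,0,42,0],
  [0.2,-30,0,53,0],
  [0.2,-34,0,65,0],
  [0.2,-37,0,74,0],
  [0.2,-38,0,80,0],
])

```text
clock: 39.65
position: [0.4466, 0.1983, 0.0843]
orientation: [3.135, -0.193, -0.001]
force: [0.5, -4.0, 1.1]
gripper_width: 0.0225
grasp_force: 20.4
```

Request:
play_rows([
  [0.2,0,0,3,0],
  [0.2,-1,0,6,0],
  [0.2,-1,0,8,0],
  [0.2,-1,0,8,0],
])

```text
clock: 40.05
position: [0.4454, 0.1985, 0.0775]
orientation: [3.135, -0.193, -0.003]
force: [-3.7, -5.7, 4.0]
gripper_width: 0.0226
grasp_force: 20.7
```

Request:
play_rows([
  [0.2,0,0,1.5,0],
  [0.2,0,0,3,0],
  [0.2,0,0,3,0],
])

```text
clock: 40.35
position: [0.4458, 0.1986, 0.0769]
orientation: [3.135, -0.193, -0.001]
force: [-11.6, -9.5, 20.4]
gripper_width: 0.0229
grasp_force: 22.2
```

Request:
play_rows([
  [1,0,0,-2,0],
  [1,0,0,-2,0],
  [1,0,0,-2,0],
  [1,0,0,-2,0],
  [1,0,0,-30,0],
  [0,0,0,-55,0],
  [0,0,0,-55,0],
  [0,0,0,-55,0],
])

```text
clock: 41.15
position: [0.446, 0.1989, 0.1293]
orientation: [-3.135, 0.193, -0.001]
force: [-0.4, -0.2, -0.8]
gripper_width: 0.044
grasp_force: 0.0
```

Request:
play_rows([
  [0,0,0,0,0],
  [0,0,0,0,0],
  [0,0,0,0,0],
])

```text
clock: 41.45
position: [0.4455, 0.1986, 0.1285]
orientation: [3.135, -0.193, -0.002]
force: [0.2, -0.4, 0.5]
gripper_width: 0.0002
grasp_force: 0.0
```

```bash
python3 - <<'E'
from h import *
say(((*pb(-71,0),101),PB[2]))
E
```

```text
[-1.589  0.645 27.529 -0.003]
(array([445.5, 198.6, 128.5]), np.float64(-0.1232)) [ 0.1993 -0.4099  0.4991] 0.0 0.00023767626961206635
```

Twenty newtons down with no give, so the lid is shut. I press the knob top once more with shut fingers as a touch check: contact near z=101.

Request:
play_rows([
  [0,0,0,12,0],
  [0,0,0,20,0],
  [0,0,0,24,0],
  [0,0,0,27,0],
  [0,0,0,28,0],
  [0,0,0,29,0],
  [0,0,0,29,0],
])

```text
clock: 42.15
position: [0.4461, 0.1988, 0.101]
orientation: [-3.135, 0.193, -0.001]
force: [-2.1, -1.2, 2.4]
gripper_width: -0.0
grasp_force: 1.5
```

```bash
python3 - <<'E'
from h import *
say(((*pb(-71,0),101),PB[2]))
E
```

```text
[-2.15   0.915  0.005 -0.003]
(array([446.1, 198.8, 101. ]), np.float64(-0.1232)) [-2.1194 -1.1743  2.3832] 1.5309670511760487 -1.9464931246377346e-05
```

Contact at exactly z=101: lid shut. Now to the back of the gate tab.

Request:
play_rows([
  [0,0,0,-20,0],
  [0,0,0,-45,0],
  [0,30,-33,-45,0],
  [0,60,-66,-45,0],
  [0,90,-99,-45,0],
  [0,120,-132,-45,0],
  [0,145,-160,-45,0],
  [0,145,-160,-45,0],
])

```text
clock: 42.95
position: [0.6109, 0.3418, 0.141]
orientation: [3.134, -0.191, -0.005]
force: [-0.7, -1.0, -0.7]
gripper_width: -0.0001
grasp_force: 0.0
```

```bash
python3 - <<'E'
from h import *
say(((*pb(76,162),74),PB[2]),((*pb(-19,162),74),PB[2]))
print(topb(manip.get_state()["position"]*1e3))
E
```

```text
[-1.413  0.587 67.053 -0.001]
[-96.413   0.714  67.35   -0.001]
(array([610.9, 341.8, 141. ]), np.float64(-0.1219)) [-0.7239 -1.0056 -0.7311] 0.0 -7.943300916685213e-05
[ 77.6235 162.7035]
```

Request:
play_rows([
  [0,0,0,35,0],
  [0,0,0,67,0],
  [0,-8,0,67,0],
  [0,-16,0,67,0],
  [0,-24,0,67,0],
  [0,-32,0,67,0],
  [0,-40,0,67,0],
  [0,-48,0,67,0],
])

```text
clock: 43.75
position: [0.5618, 0.346, 0.0801]
orientation: [-3.134, 0.193, -0.004]
force: [2.3, -0.3, 1.8]
gripper_width: 0.0001
grasp_force: 1.1
```

Request:
play_rows([
  [0,-8,0,0,0],
  [0,-16,0,0,0],
  [0,-24,0,0,0],
  [0,-32,0,0,0],
  [0,-38,0,0,0],
  [0,-42,0,0,0],
  [0,-45,0,0,0],
  [0,-46,0,0,0],
])

```text
clock: 44.55
position: [0.5159, 0.3513, 0.0783]
orientation: [3.135, -0.193, -0.0]
force: [1.3, -0.4, 1.2]
gripper_width: -0.0003
grasp_force: 1.0
```

```bash
python3 - <<'E'
from h import *
say(((*pb(-19,162),74),PB[2]))
print(topb(manip.get_state()["position"]*1e3))
E
```

```text
[-1.173 -1.314  4.313 -0.002]
(array([515.9, 351.3,  78.3]), np.float64(-0.1231)) [ 1.3122 -0.4308  1.1804] 1.007564440369606 -0.00026874055002624575
[-17.8296 160.6837]
```

Request:
play_rows([
  [0,-1,0,0,0],
  [0,-2,0,0,0],
  [0,-3,0,0,0],
  [0,-3,0,0,0],
])

```text
clock: 44.95
position: [0.5147, 0.3514, 0.0784]
orientation: [-3.135, 0.195, -0.005]
force: [9.2, 1.1, -2.8]
gripper_width: -0.0001
grasp_force: 4.3
```

Request:
play_rows([
  [0,5,0,0,0],
  [0,15,0,0,0],
  [0,15,0,-20,0],
  [0,15,0,-60,0],
  [0,15,0,-110,0],
  [0,15,0,-140,0],
  [0,15,0,-140,0],
])

```text
clock: 45.65
position: [0.53, 0.3506, 0.225]
orientation: [-3.13, 0.193, -0.013]
force: [0.6, 0.2, 0.8]
gripper_width: -0.0005
grasp_force: 0.0
```

Request:
play_rows([
  [0,-40,40,0,0],
  [0,-80,80,0,0],
  [0,-110,120,0,0],
  [0,-110,160,0,0],
  [0,-110,200,0,0],
  [0,-110,240,0,0],
  [0,-110,270,0,0],
  [0,-110,300,0,0],
])

```text
clock: 46.45
position: [0.3815, 0.0642, 0.2177]
orientation: [3.136, -0.194, -0.002]
force: [1.0, 0.0, -0.2]
gripper_width: -0.0001
grasp_force: 0.0
```

```bash
python3 - <<'E'
from h import *
s=manip.get_state();print(s["clock"],s["position"],s["force"])
im=manip.capture("top");cv2.imwrite("pics/tf.png",im[:,:,::-1])
# tab: dark compact blob on the dry-box roof, at z=.097
K=cv2.inRange(im,(0,0,0),(60,60,60))
n,l,st,c=cv2.connectedComponentsWithStats(K)
for i in range(1,n):
    if 4<st[i,4]<3000 and 100<c[i][0]<400 and 120<c[i][1]<250: print(st[i],"pb@97",topb(px2w("top",c[i],.097)*1e3),"world@30",px2w("top",c[i],.03)*1e3)
hs=cv2.cvtColor(im,cv2.COLOR_RGB2HSV);m=((hs[...,0]>22)&(hs[...,0]<35)&(hs[...,1]>140)&(hs[...,2]>120)).astype(np.uint8)
m[:,:305]=0;m[:,372:]=0;m[:138]=0;m[180:]=0
print("tray-yellow",cv2.countNonZero(m))
E
```

```text
46.45 [0.3815 0.0642 0.2177] [ 0.9589  0.0296 -0.2203]
[ 301  132   70   48 2420] pb@97 [ 128.8669 -459.5333] world@30 [ 605.5705 -295.2819   30.    ]
[137 197   4   5  18] pb@97 [-42.2959 155.2478] world@30 [505.1158 365.2018  30.    ]
[186 209   6   5  25] pb@97 [-72.6122  -3.0943] world@30 [453.6659 204.4592  30.    ]
[222 221  21   7  33] pb@97 [-108.3366 -145.9   ] world@30 [398.5525  60.5443  30.    ]
tray-yellow 256
```

```bash
python3 - <<'E'
from h import *
im=manip.capture("top");hs=cv2.cvtColor(im,cv2.COLOR_RGB2HSV)
def blobs(m,z,x0,y0,x1,y1,a):
    q=np.zeros_like(m);q[y0:y1,x0:x1]=m[y0:y1,x0:x1];n,l,st,c=cv2.connectedComponentsWithStats(q)
    for i in range(1,n):
        if st[i,4]>=a: w=px2w("top",c[i],z)*1e3;print(st[i],w[:2],topb(w))
print("tape");blobs(((hs[...,0]>20)&(hs[...,0]<36)&(hs[...,1]>110)&(hs[...,2]>60)).astype(np.uint8),.02,312,143,362,172,2)
print("white bench");blobs(((hs[...,1]<60)&(hs[...,2]>150)).astype(np.uint8),.024,235,150,390,240,20)
E
```

```text
tape
[337 158   3   8  18] [ 587.4587 -301.759 ] [ 131.7417 -478.9885]
[346 160   2   4   7] [ 584.1977 -331.0581] [ 132.0292 -508.4671]
white bench
[235 187  20  53 635] [442.6593  22.8708] [ -51.0615 -174.1371]
```

```bash
python3 -c "
from bench import manip
print(manip.sign_off())"
```

```text
the job is handed in; nothing more can be done
None
```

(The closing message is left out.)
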